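# Park the bench magnifier up off the tube rack

## Task

The inspection is finished: push the bench magnifier's counterweighted arm up with the fingertips, past its balance point, until it leans back on its stop and stays up by itself, so that the tubes below are free for pipetting. Only push it, gently: do not grip it, force it or fling it. Leave the tube rack, its tubes and everything else on the bench where they stand.

Things in the scene. Friction and masses are not known exactly. Their poses are not given: they have to be found in the camera images.
- magnifier: Fixed stand of the bench magnifier: grey round cast base 150 mm across and 20 mm high, steel column 22 mm across, and a dark fork (34 mm along the arm, 42 mm wide) with its top 168 mm above the bench. Origin: centre of the base's underside, on the column axis. Its -x axis points along the arm from column to lens (horizontal), z up.
- boom (a joint): Tilt of the magnifier's arm (rad): 0 = lowered, level, on its rest; grows as the lens end rises; 1.25 = leaning back on its rubber stop. Below its balance point (about 0.78) it falls back to 0; beyond it, it goes over by itself to 1.25 and stays. Lightly damped; 0.6 to 1 N upward at the handle's end lifts it from level.
- pivot (a point): Axis of the arm's pivot bolt (horizontal, along the stand's y axis), 150 mm above the bench, on the column axis.
- grip_end (a point): Centre of the rounded end (radius 6.5 mm) of the black round handle at the arm's tip, 220 mm from the pivot. The handle is 13 mm thick and runs from 180 to 226.5 mm from the pivot along the arm's straight line. The space in front of, beside and beneath it is free down to the tubes' caps (51 mm above the bench).
- lens (a point): Centre of the glass lens, on the arm's line 127 mm from the pivot, in a black ring 96 mm across and 14 mm thick. Between pivot and ring: a steel rod 12 mm thick to 64 mm, then a clamp block 18 mm wide. The arm is level at the start, so lens and handle are 150 mm above the bench.
- counterweight (a point): Centre of the dark steel counterweight, a cylinder 42 mm across and 34 mm long on the short tail behind the pivot, 72 mm from the pivot. The tail is cranked 0.60 rad upward from the arm's line and goes down as the lens end goes up.
- rack: Loose green tube rack, 72 x 112 x 42 mm, with 3 x 5 holes, standing under the lens with its long side across the arm. Origin: centre of its underside.
- tube_a: Loose clear microtube with a white cap (14 mm across), 45 mm long, standing in the rack, its cap's top 51 mm above the bench. Origin: bottom tip, z up.
- tube_b: A second tube like tube_a, in another hole.
- tube_c: A third tube like tube_a, in another hole.
- tip_box: Loose box of pipette tips, 118 x 82 x 65 mm, dark blue with a yellow tray, beside the magnifier. Origin: centre of its underside.
- bottle: Loose white plastic bottle, 56 mm across, 115 mm high, beside the magnifier. Origin: centre of its underside.
- beaker: Loose glass beaker, 68 mm across, 85 mm high, beside the magnifier. Origin: centre of its underside.
- timer: Loose flat white bench timer, 58 x 62 x 20 mm, lying about 125 mm to one side of the handle. Origin: centre of its underside.
- jar: Loose amber jar, 52 mm across, 62 mm high, about 130 mm to the other side of the handle. Origin: centre of its underside.

How it is judged:
By the outcome, as a careful person would: the job done as asked, in the order asked, and still so for the second after the job is handed in, with the robot touching nothing.
It also fails if it takes over 35 s, if anything falls off the work surface, if the arm or the gripper's body presses on something with over 40 N, if the wrist force passes 120 N, or if a joint passes its speed limit or range.

## Robot

A 6-joint arm with a two-finger parallel gripper is mounted at the origin on the work surface. World frame = base frame: x ahead of the robot, y to its left, z up, the work surface at z = 0. Lengths are in m, angles in rad, forces in N, time in s.
With the tool pointing down it reaches from about 0.35 to 0.975 m from the base axis. Payload 4.9 kg.
Tool frame: the origin (TCP) lies on the mounting face of the last link; the fingertips stand 173 mm ahead of it and the grasp point (between the pads) lies 155 mm ahead of it; z points along the fingers, y is the direction in which the jaws open and shut (so a half turn about z gives the same grasp; the last joint's range is limited). The gripper opens to 85 mm and grips with 20 to 120 N. Pads are 22 mm wide; open, the fingers measure 114 mm over their backs; the gripper's body (76 mm by 85 mm) begins 54 mm behind the grasp point. The pads swing forward as they close: fully open they stand 13 mm farther back than shut.
Start: joints at [-1.312, 0.053, 1.613, -0, 1.476, -0.119], TCP at [0.231, -0.581, 0.405] pointing down, gripper open.
Joint ranges: [-3.01, 3.01], [-1.01, 2.22], [0.06, 2.58], [-1.02, 4.17], [0.09, 2.62], [-3.14, 3.14]. Speed limits (rad/s): [2.57, 2.57, 3.14, 3.14, 3.14, 3.14].

## Interface

Orientations are given as a rotation vector (axis times angle).
In Python, from station import ctrl gives the robot as it stands. The module is installed in compiled form; this text tells all that it offers.
- The arm moves only by the tool jog_arm, never from a script. Its argument "steps" is a list of rows, each a list of 2 entries, a list of its own where there are three numbers: the shift along the tool's x, y, z in cm, then the turn, a rotation vector about the tool's x, y, z in degrees. In form: [[[tx, ty, tz], [rx, ry, rz]], ...]. A call has 1 to 8 rows; each row shifts and turns the pose as measured when the row begins, along the tool's axes as they then stand; what a row does not reach is not made up. A row lasts 1/10 s, in which the tool goes at most 50 mm and 8.59 degrees, less where a joint would pass 70% of its speed; a pose out of reach is approached as far as the arm can. A call is refused whole if a number of a shift passes 5 or a number of a turn 8.59, either way. A call with a gripper value outside its range is refused whole. "fingers" is the gripper command: -1 is shut, 1 is fully open, values between are in proportion, set as the call begins (left out, the last holds). The fingers move at their own pace and stop on an object; "grip_force" is the grip in N (left out, the last holds). Time passes only in rows, so rows that do not move let the fingers close. It gives the time, the measured TCP pose, the force and the opening at its end, in the units of the state.
- ctrl.get_obs(): the state, without advancing time (a new reading comes with each control period).
- ctrl.get_image(name): name is "side" or "top"; returns the picture (384x512x3 uint8, red, green, blue); there is no depth.
- ctrl.camera_info(name): a dict with "K" (3x3 intrinsics, pixels), "dist_coeffs" ([k1, k2, p1, p2, k3] as OpenCV has them; the pictures are not rectified), "camera_from_world" (4x4, takes a point from world to camera coordinates). Camera axes: x right, y up, looking along -z (the intrinsics and any distortion apply to the point x, -y, -z); pixel columns grow to the right and rows downward; lengths in m; the calibration is good to about 2 mm. A picture is of the moment at which its call begins. camera_info takes no time and is no camera call.
- ctrl.finish_job(): hands the job in, once; it reports no verdict.
The state is a dict: "t": time; "q": joint angles; "dq": joint speeds; "effort": joint torques, N m; "tool_pos": TCP position; "tool_rot": TCP orientation; "contact_force": force on the tool from outside, world axes, zero at the start; "wrist_torque": the same for the moment, N m; "opening": finger opening in m.
Only numpy, scipy, OpenCV 4.12 (cv2) and the standard library are available. Lean on these libraries where they do the work, as an engineer would, in place of code of your own. Each camera call takes 0.05 s, during which the arm holds its last target.

## Working session

There is one attempt and no reset: what is moved stays moved. The work goes in short steps, Python scripts to look and compute and a tool call to move; the robot and the scene stay as the last step left them, time stands still between calls to the robot, and variables do not carry over. Pictures are saved under pics/ and viewed, and the job is handed in when it is done.

Besides the shell and the picture viewer there is one more tool, called after ">>>" by a JSON object that holds its "method" and its "body", one argument or row to a line. jog_arm: Moves the arm, as the interface text tells. Its arguments: {"type":"object","properties":{"steps":{"type":"array","items":{"type":"array"}},"fingers":{"type":"number"},"grip_force":{"type":"number"}},"required":["steps"]}

```bash
mkdir -p pics; python3 - <<'E'
from station import ctrl
import cv2
for n in ("side","top"):
    im=ctrl.get_image(n); cv2.imwrite(f"pics/{n}0.png",cv2.resize(im[:,:,::-1],(768,576),interpolation=cv2.INTER_CUBIC))
    print(n,ctrl.camera_info(n))
o=ctrl.get_obs();print(o)
E
```

```text
side {'K': array([[420.20673713,   0.        , 255.76273614],
       [  0.        , 420.20673713, 190.5670492 ],
       [  0.        ,   0.        ,   1.        ]]), 'dist_coeffs': array([-0.06126359,  0.        ,  0.        ,  0.        ,  0.        ]), 'camera_from_world': array([[-0.98120041, -0.1925631 ,  0.01285346,  0.56456498],
       [ 0.15786549, -0.76252055,  0.62740808, -0.16111689],
       [-0.11101462,  0.61764218,  0.77858454, -1.06816471],
       [ 0.        ,  0.        ,  0.        ,  1.        ]])}
top {'K': array([[416.76933638,   0.        , 251.10664575],
       [  0.        , 416.76933638, 196.25991021],
       [  0.        ,   0.        ,   1.        ]]), 'dist_coeffs': array([0.04015663, 0.        , 0.        , 0.        , 0.        ]), 'camera_from_world': array([[-0.00831023, -0.99980237, -0.01805993,  0.03417954],
       [ 0.98314287, -0.01146797,  0.18247898, -0.59613442],
       [-0.18265002, -0.01623905,  0.98304388, -0.89684631],
       [ 0.        ,  0.        ,  0.        ,  1.        ]])}
{'t': 0.1, 'q': array([-1.31202642e+00,  5.32930492e-02,  1.61419490e+00, -1.44358893e-06,
        1.47601024e+00, -1.18985319e-01]), 'dq': array([-0.00080967, -0.00039464, -0.00301614, -0.00091809, -0.00058749,
        0.00094485]), 'effort': array([ 2.40331810e-04, -3.94903779e+01, -3.71363533e+01, -8.79080949e-05,
        3.91446098e-03, -1.71683723e-05]), 'tool_pos': array([ 0.23046495, -0.58068292,  0.40356146]), 'tool_rot': array([-3.08385425e+00, -5.89498044e-01,  2.11156702e-04]), 'contact_force': array([ 0.9756102 ,  0.68273441, -0.22033479]), 'wrist_torque': array([-0.00608239,  0.04359322, -0.01801386]), 'opening': 0.08531986431471271}
```

View pics/side0.png

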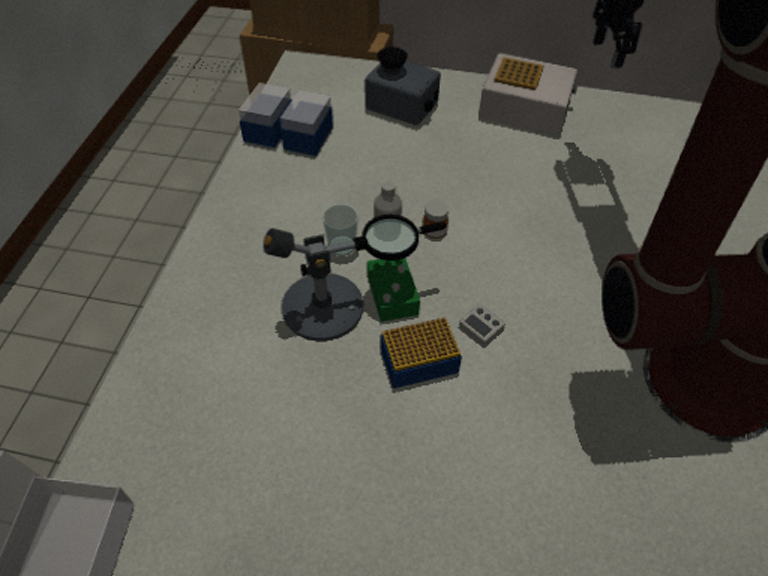

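View pics/top0.png

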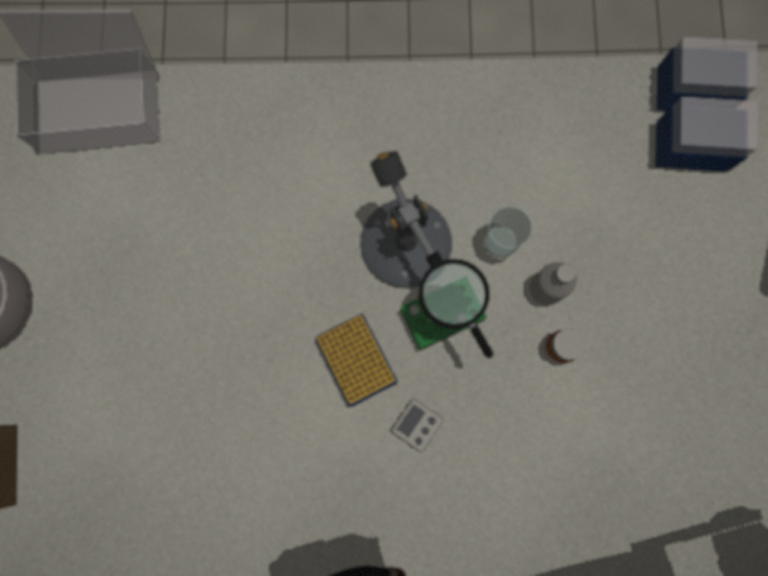

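The side view shows the handle tip near (445,226) and the pivot fork near (316,245). The top view shows the handle tip near (490,355) and the fork near (408,212). I'll enlarge both for closer readings.

```bash
cat > h.py <<'E'
import numpy as np, cv2
from station import ctrl
def proj(n,P):
    c=ctrl.camera_info(n);T=c["camera_from_world"];p=np.atleast_2d(P)@T[:3,:3].T+T[:3,3]
    p=p*[1,-1,-1]
    return cv2.projectPoints(p,np.zeros(3),np.zeros(3),c["K"],c["dist_coeffs"])[0][:,0]
def ray(n,uv):
    c=ctrl.camera_info(n);T=c["camera_from_world"]
    u=cv2.undistortPoints(np.array([[uv]],float),c["K"],c["dist_coeffs"])[0,0]
    R=T[:3,:3];d=R.T@np.array([u[0],-u[1],-1]);return -R.T@T[:3,3],d/np.linalg.norm(d)
def atz(n,uv,z):
    o,d=ray(n,uv);return o+d*(z-o[2])/d[2]
def tri(a,b):
    (o1,d1),(o2,d2)=ray("side",a),ray("top",b)
    s=np.linalg.lstsq(np.c_[d1,-d2],o2-o1,rcond=None)[0]
    p,q=o1+s[0]*d1,o2+s[1]*d2;return (p+q)/2,np.linalg.norm(p-q)
E
python3 - <<'E'
import cv2
a=cv2.imread("pics/side0.png");b=cv2.imread("pics/top0.png")
# original px = /1.5
a=a[180:360,240:490];b=b[130:380,350:600]
cv2.imwrite("pics/sc.png",cv2.resize(a,None,fx=3,fy=3,interpolation=cv2.INTER_CUBIC))
cv2.imwrite("pics/tc.png",cv2.resize(b,None,fx=2.4,fy=2.4,interpolation=cv2.INTER_CUBIC))
E
```

```text
(no output)
```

View pics/sc.png

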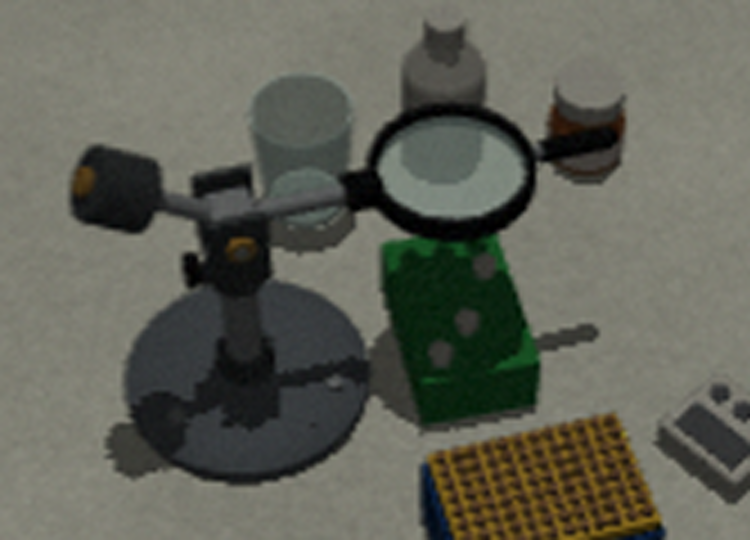

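View pics/tc.png

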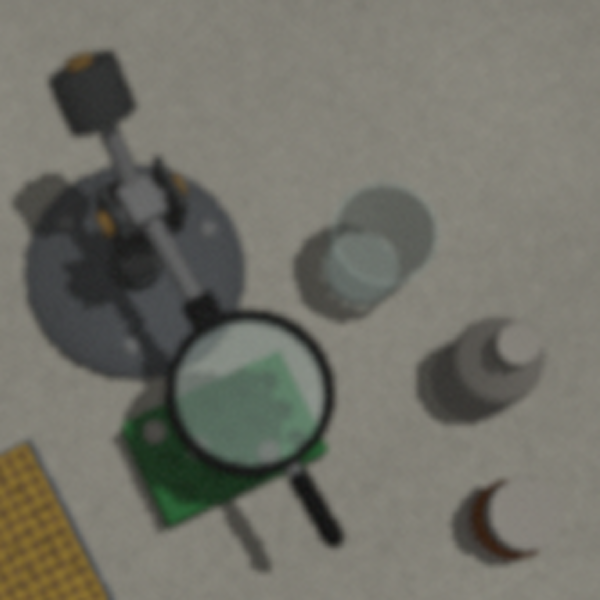

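```bash
python3 - <<'E'
from h import *
S=lambda x,y:((240+x/3+.5)/1.5-.5,(180+y/3+.5)/1.5-.5)
T=lambda x,y:((350+x/2.4+.5)/1.5-.5,(130+y/2.4+.5)/1.5-.5)
for k,a,b in [("tip",(611,138),(333,536)),("lens",(453,172),(250,391))]:
    p,e=tri(S(*a),T(*b)); print(k,p.round(4),e.round(4), "topZ150",atz("top",T(*b),.15).round(4),"side150",atz("side",S(*a),.15).round(4))
print("base", atz("top",T(135,272),.02).round(4), atz("side",S(247,378),.02).round(4))
print("pivot top", atz("top",T(141,198),.155).round(4), atz("side",S(238,225),.155).round(4))
print("timer",atz("top",((417+.5)/1.5,(425+.5)/1.5),.02),"jar",atz("top",T(522,515),.062))
print("bottle",atz("top",T(519,343),.115),"beaker",atz("top",T(386,235),.085))
print("tipbox",[atz("top",((a+.5)/1.5,(b+.5)/1.5),.065).round(3) for a,b in [(316,338),(361,315),(396,380),(350,404)]])
print("caps",atz("side",S(484,265),.051),atz("side",S(467,321),.051),atz("side",S(440,353),.051))
from scipy.spatial.transform import Rotation as R
o=ctrl.get_obs(); print(R.from_rotvec(o["tool_rot"]).as_matrix().round(3))
E
```

```text
tip [ 0.4969 -0.1227  0.1477] 0.0009 topZ150 [ 0.4972 -0.1224  0.15  ] side150 [ 0.4964 -0.1204  0.15  ]
lens [ 0.5806 -0.0793  0.1461] 0.0001 topZ150 [ 0.58   -0.0788  0.15  ] side150 [ 0.58   -0.0756  0.15  ]
base [ 0.6861 -0.0189  0.02  ] [ 0.6894 -0.0052  0.02  ]
pivot top [ 0.6937 -0.0187  0.155 ] [ 0.6865 -0.0083  0.155 ]
timer [ 0.40006673 -0.03143803  0.02      ] jar [ 0.51693506 -0.25254699  0.062     ]
bottle [ 0.61359448 -0.24218754  0.115     ] beaker [ 0.6899929  -0.17328697  0.085     ]
tipbox [array([0.529, 0.118, 0.065]), array([0.563, 0.051, 0.065]), array([0.466, 0.   , 0.065]), array([0.432, 0.068, 0.065])]
caps [ 0.56235042 -0.09541734  0.051     ] [ 0.56456863 -0.05034851  0.051     ] [ 0.57570092 -0.02350643  0.051     ]
[[ 0.929  0.369 -0.   ]
 [ 0.369 -0.929  0.002]
 [ 0.    -0.002 -1.   ]]
```

Tip and lens come out at about 94 mm apart, against 93 mm given, and at about 147 mm high, against 150 mm. The extrapolated pivot also lands on the measured fork. The arm's line from lens to pivot therefore runs at an azimuth of about 28°. I'll shut the fingers and move in front of the handle, high and clear of everything.

>>> {"method": "jog_arm", "body": {
  "steps": [
    [[2.7,-3.4,0],[0,0,-0.8]],
    [[2.7,-3.4,0],[0,0,-0.8]],
    [[2.7,-3.4,0],[0,0,-0.8]],
    [[2.7,-3.4,0],[0,0,-0.8]],
    [[2.7,-3.4,0],[0,0,-0.8]],
    [[2.7,-3.4,0],[0,0,-0.8]],
    [[2.7,-3.4,0],[0,0,-0.8]],
    [[2.7,-3.4,0],[0,0,-0.8]]
  ],
  "fingers": -1,
  "grip_force": 20
}}

```text
t: 0.9
tool_pos: [0.3146, -0.2356, 0.3985]
tool_rot: [-3.039, -0.751, 0.002]
contact_force: [0.9, -0.6, 1.1]
opening: -0.0002
```

```bash
cat > st.py <<'E'
from h import *
from scipy.spatial.transform import Rotation as R
o=ctrl.get_obs();M=R.from_rotvec(o["tool_rot"]).as_matrix()
np.set_printoptions(suppress=True)
print("t",round(o["t"],2),"q",o["q"].round(3),"TCP",o["tool_pos"].round(4),"tip",(o["tool_pos"]+.173*M[:,2]).round(4),"F",o["contact_force"].round(2),"open",round(o["opening"],4))
print(M.round(3))
E
python3 st.py
```

```text
t 0.9 q [-0.834 -0.55   2.122  0.004  1.579  0.252] TCP [ 0.3146 -0.2356  0.3985] tip [ 0.3139 -0.2338  0.2255] F [ 0.94 -0.63  1.13] open -0.0002
[[ 0.885  0.466 -0.004]
 [ 0.466 -0.885  0.011]
 [ 0.002 -0.011 -1.   ]]
```

>>> {"method": "jog_arm", "body": {
  "steps": [
    [[0,0,0],[0,7.5,0]],
    [[0,0,0],[0,7.5,0]],
    [[0,0,0],[0,7.5,0]],
    [[0,0,0],[0,7.5,0]],
    [[0,0,0],[0,7.5,0]],
    [[0,0,0],[0,7.5,0]],
    [[0,0,0],[0,0,0]]
  ]
}}

```text
t: 1.6
tool_pos: [0.3162, -0.2271, 0.3955]
tool_rot: [-2.624, -0.663, -1.131]
contact_force: [-0.6, 0.1, -1.2]
opening: 0.0001
```

```bash
python3 st.py
```

```text
t 1.6 q [-1.023 -0.629  2.231  0.818  1.523  0.019] TCP [ 0.3162 -0.2271  0.3955] tip [ 0.4262 -0.1652  0.2772] F [-0.65  0.08 -1.2 ] open 0.0001
[[ 0.605  0.48   0.636]
 [ 0.32  -0.877  0.357]
 [ 0.729 -0.013 -0.684]]
```

The tilt is reachable. Next I'll work out the shifts to a position just below and in front of the handle's end.

```bash
cat > goal.py <<'E'
from h import *
from scipy.spatial.transform import Rotation as R
az=np.arctan2(.044,.0832); d=np.array([np.cos(az),np.sin(az),0]);Z=np.array([0,0,1.]);PV=np.array([.4967,-.1220,.15])+.22*d
lat=np.cross(Z,d)
def ori(b):
    b=np.radians(b);z=d*np.cos(b)-Z*np.sin(b);x=d*np.sin(b)+Z*np.cos(b);return np.c_[x,np.cross(z,x),z]
def C(th): return PV+.22*(-np.cos(th)*d+np.sin(th)*Z)
def goal(th,b,off,s=.158):
    M=ori(b);return C(th)-off*M[:,0]-s*M[:,2],M
def delta(p,M,n=None):
    o=ctrl.get_obs();M0=R.from_rotvec(o["tool_rot"]).as_matrix();p0=o["tool_pos"]
    return (M0.T@(p-p0)*100).round(2), np.degrees(R.from_matrix(M0.T@M).as_rotvec()).round(2)
E
python3 - <<'E'
from goal import *
np.set_printoptions(suppress=True)
print(PV,np.degrees(az))
p,M=goal(0,45,.036)
print("pre",p,delta(p,M)); pp=p-.04*d; print("prepre",pp,delta(pp,M), "then",M.T@(p-pp)*100)
E
```

```text
[ 0.69117881 -0.01915063  0.15      ] 27.871952526403334
pre [ 0.37543476 -0.18613066  0.23626703] (array([-6.72, -0.55, 16.13]), array([-1.08, -1.83,  0.03]))
prepre [ 0.34007497 -0.20483054  0.23626703] (array([-9.46, -0.6 , 13.21]), array([-1.08, -1.83,  0.03])) then [2.82842712 0.         2.82842712]
```

>>> {"method": "jog_arm", "body": {
  "steps": [
    [[-1.6,-0.1,2.2],[-0.2,-0.3,0]],
    [[-1.6,-0.1,2.2],[-0.2,-0.3,0]],
    [[-1.6,-0.1,2.2],[-0.2,-0.3,0]],
    [[-1.6,-0.1,2.2],[-0.2,-0.3,0]],
    [[-1.6,-0.1,2.2],[-0.2,-0.3,0]],
    [[-1.6,-0.1,2.2],[-0.2,-0.3,0]],
    [[0,0,0],[0,0,0]]
  ]
}}

```text
t: 2.3
tool_pos: [0.3371, -0.2074, 0.2299]
tool_rot: [-2.683, -0.675, -1.077]
contact_force: [0.0, -0.4, -0.2]
opening: 0.0004
```

```bash
python3 st.py; python3 - <<'E'
from goal import *
np.set_printoptions(suppress=True)
print(delta(*goal(0,45,.036)))
E
```

```text
t 2.3 q [-0.931 -0.411  2.375  0.827  1.183 -0.184] TCP [ 0.3371 -0.2074  0.2299] tip [ 0.4429 -0.1522  0.1047] F [ 0.05 -0.43 -0.2 ] open 0.0004
[[ 0.636  0.47   0.611]
 [ 0.345 -0.882  0.32 ]
 [ 0.69   0.008 -0.724]]
(array([ 3.61, -0.07,  2.56]), array([0.19, 1.38, 0.45]))
```

>>> {"method": "jog_arm", "body": {
  "steps": [
    [[0.9,0,0.6],[0,0.3,0.1]],
    [[0.9,0,0.6],[0,0.3,0.1]],
    [[0.9,0,0.7],[0,0.3,0.1]],
    [[0.9,0,0.7],[0,0.3,0.1]],
    [[0,0,0],[0,0,0]]
  ]
}}

```text
t: 2.8
tool_pos: [0.3814, -0.1869, 0.2444]
tool_rot: [-2.67, -0.67, -1.111]
contact_force: [-0.0, 0.0, -0.3]
opening: 0.0001
```

```bash
python3 st.py; python3 - <<'E'
from goal import *
np.set_printoptions(suppress=True)
print(delta(*goal(0,45,.0175)))
for n,(u,v,w,h) in {"side":(200,90,180,135),"top":(230,100,180,135)}.items():
    im=ctrl.get_image(n)[v:v+h,u:u+w,::-1]; cv2.imwrite(f"pics/{n}1.png",cv2.resize(im,None,fx=4,fy=4,interpolation=cv2.INTER_CUBIC))
E
```

```text
t 2.8 q [-0.807 -0.366  2.32   0.863  1.101 -0.104] TCP [ 0.3814 -0.1869  0.2444] tip [ 0.4903 -0.1311  0.1221] F [-0.02  0.02 -0.25] open 0.0001
[[ 0.621  0.467  0.629]
 [ 0.338 -0.884  0.322]
 [ 0.707  0.013 -0.707]]
(array([ 0.93, -0.34,  0.23]), array([0.53, 0.01, 0.51]))
```

View pics/side1.png

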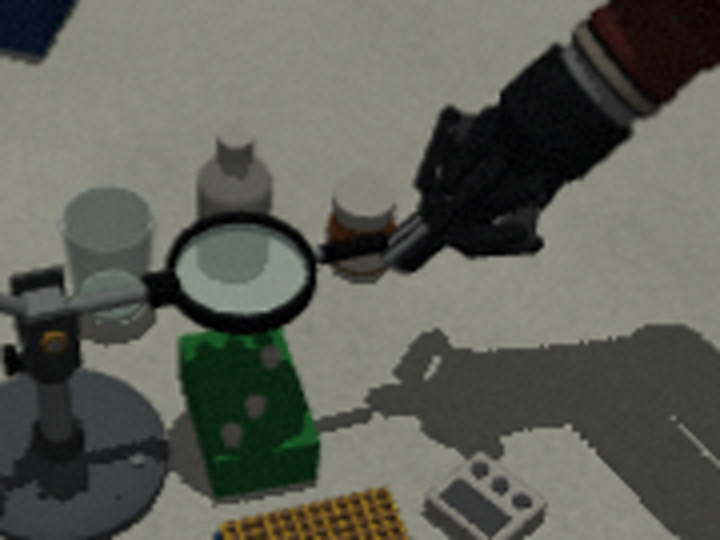

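View pics/top1.png

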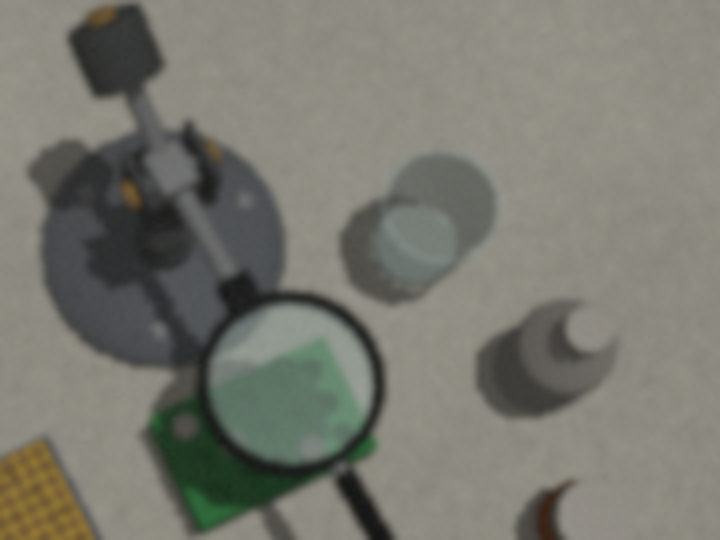

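The side view shows the shut fingertips (400,255) just below and in front of the handle end (385,245), with the jar and timer well clear. I'll centre sideways and make contact slowly.

>>> {"method": "jog_arm", "body": {
  "steps": [
    [[0.2,-0.1,0.1],[0.1,0,0.1]],
    [[0.2,-0.1,0.1],[0.1,0,0.1]],
    [[0.2,-0.1,0.1],[0.1,0,0.1]],
    [[0.2,-0.05,0.1],[0.1,0,0.1]],
    [[0.2,0,0],[0.1,0,0.1]],
    [[0.2,0,-0.2],[0,0,0]],
    [[0.3,0,-0.3],[0,0,0]],
    [[0.3,0,-0.3],[0,0,0]]
  ]
}}

```text
t: 3.7
tool_pos: [0.3874, -0.1793, 0.2602]
tool_rot: [-2.666, -0.657, -1.1]
contact_force: [0.2, 0.2, -1.2]
opening: 0.0001
```

```bash
cat > tr.py <<'E'
from goal import *
import sys
np.set_printoptions(suppress=True)
o=ctrl.get_obs();M=R.from_rotvec(o["tool_rot"]).as_matrix()
# implied theta if face touches handle sphere/cylinder: solve distance along tool x = .0175
b=np.degrees(np.arcsin(-M[2,2]))
from scipy.optimize import brentq
f=lambda t:(C(t)-o["tool_pos"])@M[:,0]-.0175
try: th=brentq(f,-.2,1.2)
except Exception: th=float('nan')
l=M.T@(C(th)-o["tool_pos"]) if th==th else None
print("t",o["t"].round(2),"beta",b.round(1),"theta",round(th,3),"C in tool",l.round(4),"gap at 0: ",f(0).round(4),"F",o["contact_force"].round(2),"q",o["q"].round(2))
E
python3 tr.py
```

```text
Traceback (most recent call last):
  File "tr.py", line 12, in <module>
    print("t",o["t"].round(2),"beta",b.round(1),"theta",round(th,3),"C in tool",l.round(4),"gap at 0: ",f(0).round(4),"F",o["contact_force"].round(2),"q",o["q"].round(2))
              ^^^^^^^^^^^^
AttributeError: 'float' object has no attribute 'round'
```

```bash
sed -i 's/o\["t"\].round(2)/round(o["t"],2)/' tr.py; python3 tr.py;python3 - <<'E'
from goal import *
im=ctrl.get_image("side")[90:225,200:380,::-1]; cv2.imwrite(f"pics/side2.png",cv2.resize(im,None,fx=4,fy=4,interpolation=cv2.INTER_CUBIC))
E
```

```text
t 3.7 beta 45.1 theta 0.049 C in tool [0.0175 0.0002 0.1577] gap at 0:  -0.0077 F [ 0.2   0.21 -1.24] q [-0.78 -0.39  2.31  0.85  1.12 -0.04]
```

View pics/side2.png

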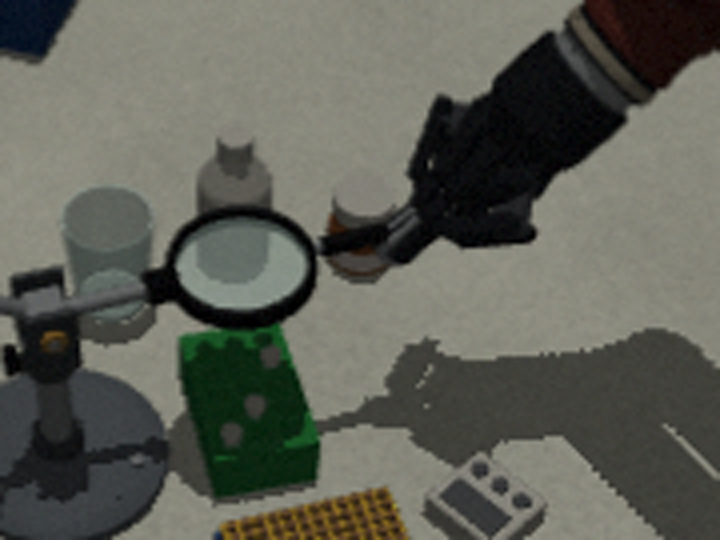

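Contact is made: the lens has already risen slightly, the force is about 1.2 N, and the model's offset holds. I'll carry on slowly along the arc.

>>> {"method": "jog_arm", "body": {
  "steps": [
    [[0.35,0,-0.32],[0,0,0]],
    [[0.35,0,-0.31],[0,0,0]],
    [[0.36,0,-0.3],[0,0,0]],
    [[0.37,0,-0.3],[0,0,0]],
    [[0.38,0,-0.29],[0,0,0]],
    [[0.38,0,-0.28],[0,0,0]],
    [[0.39,0,-0.28],[0,0,0]],
    [[0.4,0,-0.27],[0,0,0]]
  ]
}}

```text
t: 4.55
tool_pos: [0.3915, -0.1771, 0.3017]
tool_rot: [-2.666, -0.658, -1.099]
contact_force: [-1.3, -0.6, -0.1]
opening: -0.0
```

```bash
python3 tr.py
```

```text
t 4.55 beta 45.2 theta 0.234 C in tool [0.0175 0.0003 0.1594] gap at 0:  -0.0402 F [-1.3  -0.64 -0.07] q [-0.77 -0.45  2.27  0.81  1.17  0.04]
```

>>> {"method": "jog_arm", "body": {
  "steps": [
    [[0.43,0,-0.22],[0,0,0]],
    [[0.43,0,-0.21],[0,0,0]],
    [[0.44,0,-0.2],[0,0,0]],
    [[0.44,0,-0.18],[0,0,0]],
    [[0.45,0,-0.17],[0,0,0]],
    [[0.45,0,-0.16],[0,0,0]],
    [[0.46,0,-0.14],[0,0,0]],
    [[0.46,0,-0.13],[0,0,0]]
  ]
}}

```text
t: 5.35
tool_pos: [0.4064, -0.1695, 0.3405]
tool_rot: [-2.666, -0.658, -1.101]
contact_force: [-1.3, -0.8, 0.0]
opening: 0.0
```

```bash
python3 tr.py;python3 - <<'E'
from goal import *
im=ctrl.get_image("side")[70:220,190:390,::-1]; cv2.imwrite(f"pics/side3.png",cv2.resize(im,None,fx=4,fy=4,interpolation=cv2.INTER_CUBIC))
E
```

```text
t 5.35 beta 45.1 theta 0.433 C in tool [ 0.0175 -0.0001  0.1559] gap at 0:  -0.0796 F [-1.26 -0.76  0.01] q [-0.73 -0.47  2.22  0.79  1.19  0.13]
```

View pics/side3.png

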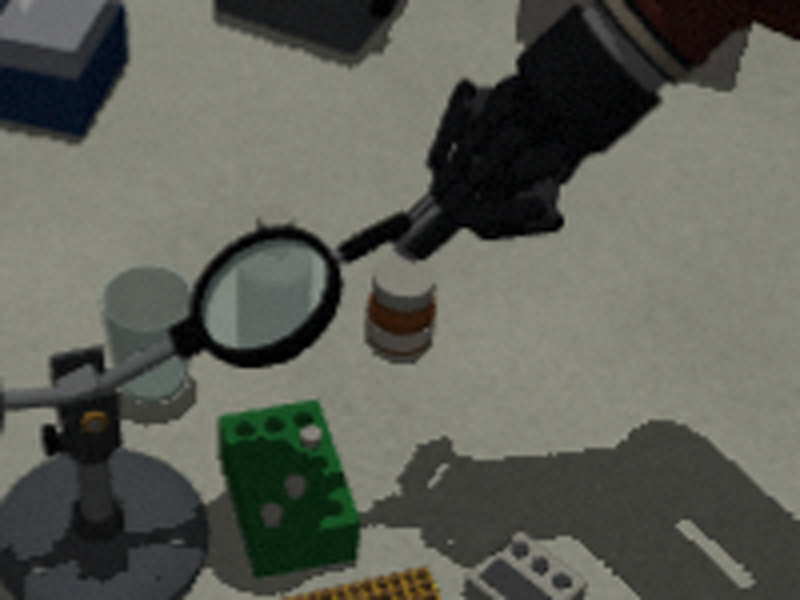

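The view shows the arm at roughly 25° with the fingertips under the handle's end at (405,235). The rack, tubes and jar are unmoved. I'll continue, steepening the tool a little so that contact stays at the handle's end.

>>> {"method": "jog_arm", "body": {
  "steps": [
    [[0.62,0,-0.17],[0,-0.7,0]],
    [[0.62,0,-0.17],[0,-0.7,0]],
    [[0.63,0,-0.16],[0,-0.7,0]],
    [[0.63,0,-0.16],[0,-0.7,0]],
    [[0.63,0,-0.15],[0,-0.7,0]],
    [[0.63,0,-0.15],[0,-0.7,0]],
    [[0.63,0,-0.14],[0,-0.7,0]],
    [[0.63,0,-0.14],[0,-0.7,0]]
  ]
}}

```text
t: 6.2
tool_pos: [0.4343, -0.1548, 0.388]
tool_rot: [-2.739, -0.676, -0.967]
contact_force: [-0.5, -0.8, -0.2]
opening: -0.0001
```

```bash
python3 tr.py
```

```text
t 6.2 beta 51.1 theta 0.62 C in tool [ 0.0175 -0.0002  0.1557] gap at 0:  -0.112 F [-0.47 -0.76 -0.17] q [-0.64 -0.45  2.11  0.65  1.22  0.3 ]
```

>>> {"method": "jog_arm", "body": {
  "steps": [
    [[0.5,0,-0.11],[0,-0.5,0]],
    [[0.5,0,-0.11],[0,-0.5,0]],
    [[0.5,0,-0.1],[0,-0.5,0]],
    [[0.5,0,-0.1],[0,-0.5,0]],
    [[0.48,0,-0.1],[0,-0.5,0]],
    [[0.46,0,-0.1],[0,-0.5,0]],
    [[0.44,0,-0.1],[0,-0.5,0]],
    [[0.42,0,-0.1],[0,-0.5,0]]
  ]
}}

```text
t: 7.0
tool_pos: [0.459, -0.1418, 0.4201]
tool_rot: [-2.788, -0.688, -0.867]
contact_force: [0.5, -0.1, -0.0]
opening: -0.0001
```

```bash
python3 tr.py; python3 - <<'E'
from goal import *
im=ctrl.get_image("side")[50:200,190:390,::-1]; cv2.imwrite(f"pics/side4.png",cv2.resize(im,None,fx=4,fy=4,interpolation=cv2.INTER_CUBIC))
E
```

```text
t 7.0 beta 55.5 theta 0.759 C in tool [ 0.0175 -0.0002  0.1561] gap at 0:  -0.1356 F [ 0.52 -0.07 -0.03] q [-0.57 -0.41  2.03  0.54  1.25  0.42]
```

View pics/side4.png

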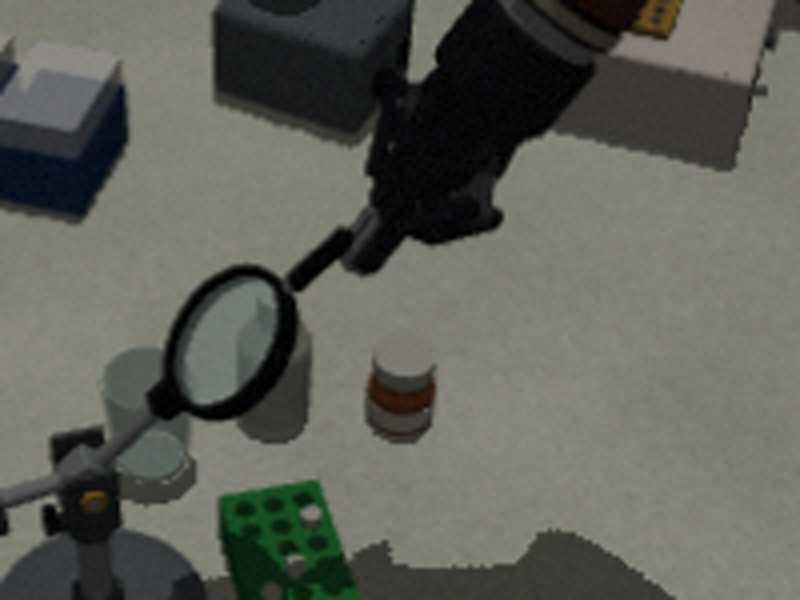

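The arm is near its balance point (about 0.76), still in contact, with almost no force. I'll ease it over.

>>> {"method": "jog_arm", "body": {
  "steps": [
    [[0.4,0,-0.09],[0,-0.5,0]],
    [[0.4,0,-0.09],[0,-0.5,0]],
    [[0.4,0,-0.09],[0,-0.5,0]],
    [[0.4,0,-0.08],[0,-0.5,0]],
    [[0.4,0,-0.08],[0,-0.5,0]],
    [[0.4,0,-0.08],[0,-0.5,0]]
  ]
}}

```text
t: 7.65
tool_pos: [0.4757, -0.133, 0.4393]
tool_rot: [-2.822, -0.696, -0.791]
contact_force: [0.0, -0.3, -0.6]
opening: 0.0003
```

```bash
python3 tr.py; python3 - <<'E'
from goal import *
im=ctrl.get_image("side")[50:200,190:390,::-1]; cv2.imwrite(f"pics/side5.png",cv2.resize(im,None,fx=4,fy=4,interpolation=cv2.INTER_CUBIC))
E
```

```text
t 7.65 beta 58.7 theta 0.84 C in tool [ 0.0175 -0.0003  0.1575] gap at 0:  -0.1476 F [ 0.01 -0.31 -0.58] q [-0.52 -0.38  1.97  0.48  1.28  0.49]
```

View pics/side5.png

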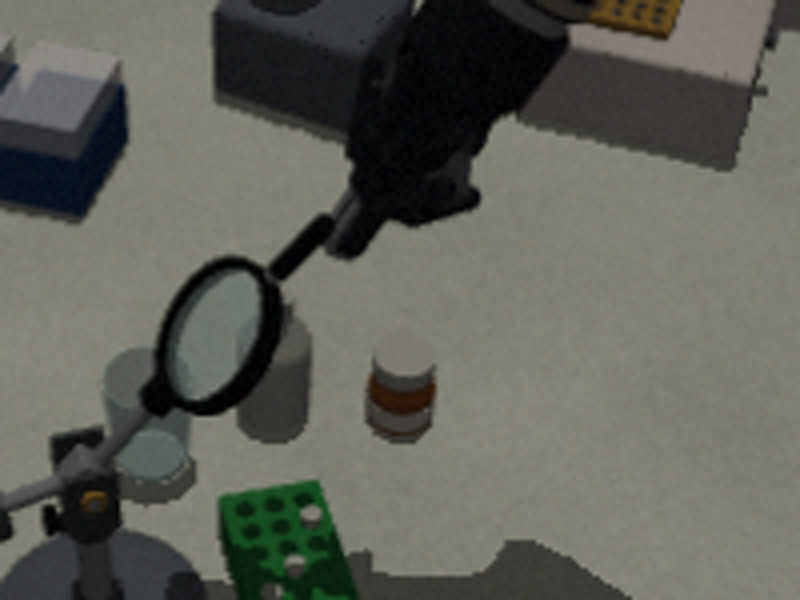

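>>> {"method": "jog_arm", "body": {
  "steps": [
    [[0.4,0,-0.09],[0,-0.5,0]],
    [[0.4,0,-0.09],[0,-0.5,0]],
    [[0.38,0,-0.09],[0,-0.5,0]],
    [[0.3,0,-0.08],[0,-0.4,0]],
    [[0.1,0,-0.02],[0,0,0]],
    [[0,0,0],[0,0,0]],
    [[0,0,0],[0,0,0]],
    [[0,0,0],[0,0,0]]
  ]
}}

```text
t: 8.5
tool_pos: [0.4875, -0.1268, 0.4522]
tool_rot: [-2.843, -0.702, -0.742]
contact_force: [-0.9, -0.4, 0.6]
opening: 0.0002
```

```bash
python3 tr.py; python3 - <<'E'
from goal import *
im=ctrl.get_image("side")[50:200,160:360,::-1]; cv2.imwrite(f"pics/side6.png",cv2.resize(im,None,fx=4,fy=4,interpolation=cv2.INTER_CUBIC))
E
```

```text
t 8.5 beta 60.7 theta 0.897 C in tool [ 0.0175 -0.0003  0.1592] gap at 0:  -0.1561 F [-0.89 -0.45  0.64] q [-0.49 -0.36  1.92  0.43  1.3   0.54]
```

View pics/side6.png

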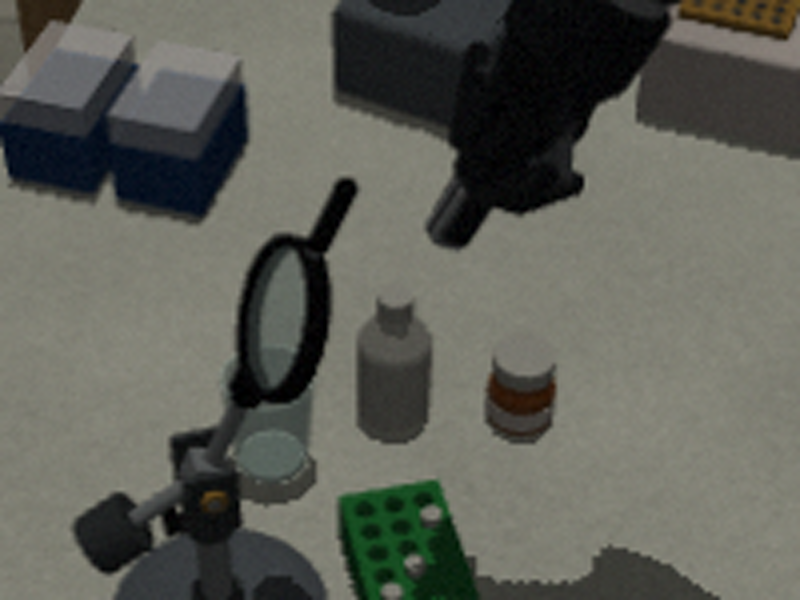

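The arm has left the fingers and swung over by itself, with the handle now up at (345,190). I'll back away and check that it stays there.

>>> {"method": "jog_arm", "body": {
  "steps": [
    [[-1,0,-1],[0,0,0]],
    [[-1.5,0,-2],[0,0,0]],
    [[-1.5,0,-2],[0,0,0]],
    [[-1.5,0,-2],[0,0,0]],
    [[-1,0,-1],[0,0,0]],
    [[0,0,0],[0,0,0]],
    [[0,0,0],[0,0,0]],
    [[0,0,0],[0,0,0]]
  ]
}}

```text
t: 9.35
tool_pos: [0.396, -0.1737, 0.4919]
tool_rot: [-2.846, -0.702, -0.74]
contact_force: [1.0, -0.8, -0.2]
opening: 0.0
```

```bash
python3 tr.py; python3 - <<'E'
from goal import *
for n,(u,v,w,h) in {"side":(150,50,200,200),"top":(190,70,230,250)}.items():
    im=ctrl.get_image(n); cv2.imwrite(f"pics/{n}7.png",cv2.resize(im[v:v+h,u:u+w,::-1],None,fx=2.4 if n=="top" else 3,fy=2.4 if n=="top" else 3,interpolation=cv2.INTER_CUBIC))
E
```

```text
t 9.35 beta 60.9 theta 0.554 C in tool [0.0175 0.0004 0.2686] gap at 0:  -0.0851 F [ 1.03 -0.76 -0.24] q [-0.7  -0.55  1.99  0.47  1.5   0.4 ]
```

View pics/side7.png

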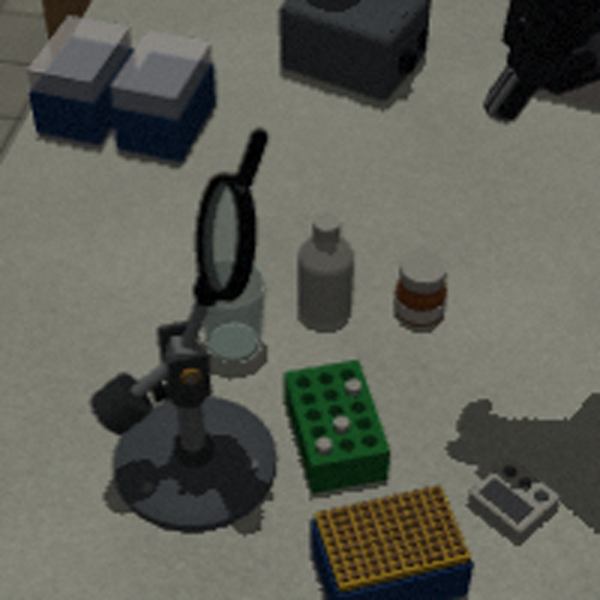

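View pics/top7.png

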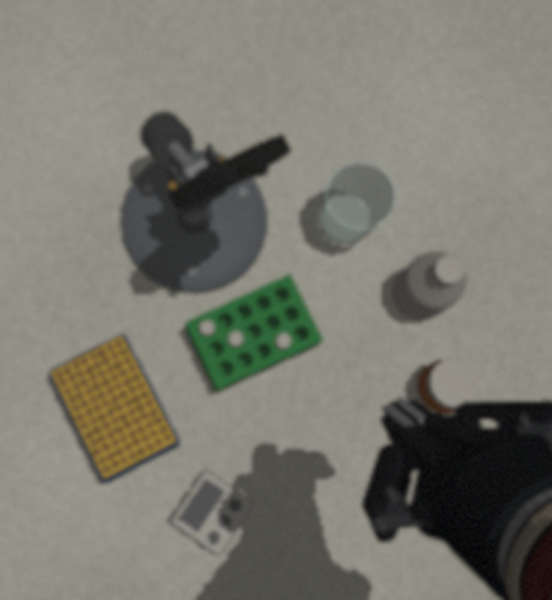

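>>> {"method": "jog_arm", "body": {
  "steps": [
    [[0,0,0],[0,0,0]],
    [[0,0,0],[0,0,0]],
    [[0,0,0],[0,0,0]],
    [[0,0,0],[0,0,0]],
    [[0,0,0],[0,0,0]],
    [[0,0,0],[0,0,0]],
    [[0,0,0],[0,0,0]],
    [[0,0,0],[0,0,0]]
  ]
}}

```text
t: 10.25
tool_pos: [0.3974, -0.1728, 0.4902]
tool_rot: [-2.842, -0.705, -0.736]
contact_force: [-0.6, 0.4, -0.5]
opening: -0.0001
```

```bash
python3 - <<'E'
from goal import *
for th in (1.1,1.2,1.25,1.3): print(th,((proj("side",C(th))[0]-[150,50])*3).round(1))
im=ctrl.get_image("side"); cr=cv2.resize(im[50:250,150:350,::-1],None,fx=3,fy=3,interpolation=cv2.INTER_CUBIC)
b=cv2.imread("pics/side7.png"); df=np.abs(cr.astype(int)-b).sum(2)[:, :470]
print("changed px vs 1 s ago",(df>90).sum(), "dark tip first row", np.where(cr[:,240:275].sum(2).min(1)<60)[0][:1])
a=cv2.imread("pics/side0.png"); a=cv2.resize(a,(512,384),interpolation=cv2.INTER_AREA); cv2.imwrite("pics/cmp.png",np.vstack([np.hstack([a[110:270,190:350],im[110:270,190:350,::-1]])]).repeat(2,0).repeat(2,1))
E
```

```text
1.1 [303.5 142.5]
1.2 [276.5 137.3]
1.25 [262.4 135.7]
1.3 [247.9 134.6]
changed px vs 1 s ago 112 dark tip first row [132]
```

View pics/cmp.png

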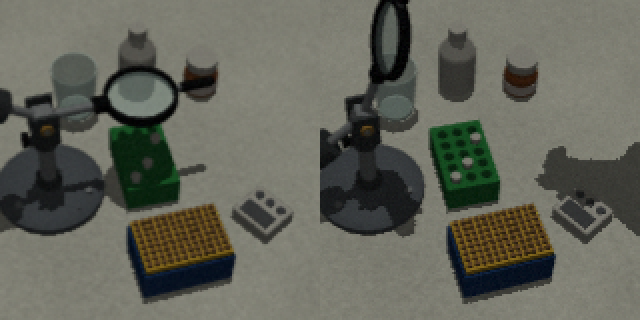

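The handle's end is at (261,135), which matches the stop angle of 1.25 (predicted 262,136). Over about a second the picture hardly changed, and every bench object stands where it did. I'm handing the job in.

```bash
python3 -c "
from station import ctrl
print(ctrl.finish_job())"
```

```text
the job is handed in; nothing more can be done
None
```

The magnifier's arm is up on its stop and stays there by itself. I pushed it with the shut fingertips under the handle's end, slowly along its arc and without gripping it. It tipped over by itself soon after the balance point, and I then backed the gripper away. The job was handed in at about 10 s.

- **Final angle:** the handle's end in the side picture matches the 1.25 rad stop to about a pixel. The picture barely changed over the last second (112 pixels in the enlarged crop, which I took as noise).
- **Forces:** the readings taken after each move were at most about 1.5 N, which is close to sensor noise.
- **Other objects:** the before and after pictures show the rack, tubes, tip box, bottle, jar, beaker and timer where they stood. I checked this by eye, not by measurement.
- **Disagreements:** the two cameras differed by about 10 mm on my rough reading of the pivot and base. I used the line from handle tip to lens instead; its 94 mm spacing fits the 93 mm given. No other check failed.

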